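# Slide the tall spice chest home and bar it

### The job

Push the tall spice chest into the gap of the display stand until it stands squarely against the stand's back board; it is heavy, so push low at its foot, so that it slides upright without tipping or being lifted. Then push the keeper bar by its peg sideways as far as it goes, so that the bar lies across the front of the chest. Leave the jars, bowl, mortar, carton, tin and scoop where they are.

Things in the scene. Friction and masses are not known exactly. Their poses are not given: they have to be found in the camera images.
- chest: Tall closed plywood chest, dark edge battens, 75 mm deep (x), 120 wide (y), 160 tall; at its front a foot board of its width, 22 mm thick, sticks out 45 mm flat on the counter (edge at x = -82.5 mm). 1.1 to 1.75 kg, loose, friction 0.5 to 0.7. Origin: under the tall part's middle; z up, x towards the gap, yaw within 0.2 rad of the stand's. Pushed at the foot it slides; pushed above 50 mm it may tip.
- stand: Dark wooden stand fixed to the counter: open bin of dried limes right (-y), gap, lidded box left (+y), back board behind all. Origin: on the counter, middle of the gap's mouth; x into the gap, y left. Gap 152 mm wide, its floor is the bare counter; board face at x = 95 mm, 110 mm high. Bin and box: fronts at x = 0, |y| 76 to 216 mm, 80 mm high. Jars and other goods stand in front.
- chest_home (a point): Point on the counter where the chest's origin lies when the chest is home, its far face touching the back board: in the stand's frame x = 57.5 mm, y = 0. The chest's foot board then sticks 25 mm out of the gap's mouth. The chest starts 125 to 160 mm short of it and up to 25 mm to one side.
- keeper (a joint): Position (m) of the keeper, a light wooden bar 10 mm thick (stand x 1 to 11 mm), 84 to 100 mm above the counter, 110 mm long, sliding along stand y over the right bin's front edge. 0 = clear of the gap (tip at stand y -105 mm); grows towards +y; 0.12 = its stop, across the gap (tip at y +15 mm). Starts at 0 to 0.02. About 2 N moves it; it stays where left.
- keeper_peg (a point): Top centre of the keeper bar's upright brass peg, 14 mm in diameter, standing on the bar from 100 to 140 mm above the counter, at stand x = 6 mm, stand y = -205 mm + joint keeper. Pushed from its right (-y) side towards the stand's +y it takes the bar along; there is free room to its right above the bin.
- jar: Glass jar with an orange lid, 72 mm across, 125 mm tall, in front of the left box. A bystander, to be left alone. Origin: centre of its underside.
- small_jar: Amber jar, 56 mm across, 85 mm tall, left of the big jar. A bystander, to be left alone. Origin: centre of its underside.
- mortar: Brass mortar (open cup), 68 mm across, 70 mm tall, in front of the right bin. A bystander, to be left alone. Origin: centre of its underside.
- carton: Cardboard carton 35 x 55 x 75 mm, right of the mortar. A bystander, to be left alone. Origin: centre of its underside.
- tin: Steel tin, 58 mm across, 60 mm tall, standing on the left box. A bystander, to be left alone. Origin: centre of its underside.
- bowl: Blue ceramic bowl, 100 mm across, 40 mm tall, on the counter to the left. A bystander, to be left alone. Origin: centre of its underside.
- scoop: Steel scoop lying on the counter to the right. A bystander, to be left alone. Origin: centre of its underside.
Not all that is in view belongs to the job. There is more than one size of the chest; the job needs the largest.

How it is judged (in metres and radians):
On the way, in this order (a step that is already met when the one before it is completed fails the run):
1. the chest stands home in the gap, upright and square against the back board (x of chest in the frame of stand between 0.0505 and 0.068 m and y of chest in the frame of stand between -0.022 and 0.022 m and angle between the x axis of chest and the x axis of stand, either way round below 0.1 rad and angle between chest's own z axis and vertical below 0.04 rad and height (world z) of chest below 0.006 m and linear speed of chest below 0.01 m/s), for 0.2 s.
2. the keeper bar is pushed across the front of the chest (value of joint keeper above 0.11 m), for 0.2 s.
At the end, for the whole second after the job is handed in: The chest stands upright on the counter at rest in the gap, within 7 mm of its home against the back board, within 22 mm of the gap's middle and within 0.10 rad of square, and the keeper bar is within 10 mm of its stop across the gap (all of step 1 and value of joint keeper above 0.11 m and angular speed of chest below 0.05 rad/s); the robot touches nothing.
It fails at once if the chest is tipped more than about 9 degrees (angle between chest's own z axis and vertical above 0.16 rad).
It fails at once if the chest is lifted off the counter (height (world z) of chest above 0.012 m).
It fails at once if a bystander is pushed more than 25 mm from its place, lifted or upset (distance of any of jar, small_jar, mortar, carton, tin, bowl, scoop from where it was at the start of the episode above 0.025 m or angle between any of jar, small_jar, mortar, carton, tin, bowl, scoop's own z axis and vertical above 0.5 rad).
It also fails if it takes over 56 s, if anything falls off the work surface, if the arm or the gripper's body presses on something with over 40 N, if the wrist force passes 120 N, or if a joint passes its speed limit or range.

### The arm

A 6-joint arm with a two-finger parallel gripper is mounted at the origin on the work surface. World frame = base frame: x ahead of the robot, y to its left, z up, the work surface at z = 0. Lengths are in mm, angles in rad, forces in N, time in s.
With the tool pointing down it reaches from about 325 to 775 mm from the base axis. Payload 9.3 kg.
Tool frame: the origin (TCP) lies midway between the tips of the shut fingers; the grasp point (between the pads) lies 19 mm behind it; z points along the fingers, y is the direction in which the jaws open and shut (so a half turn about z gives the same grasp; the last joint's range is limited). The gripper opens to 85 mm and grips with 20 to 120 N. Pads are 22 mm wide; open, the fingers measure 114 mm over their backs; the gripper's body (76 mm by 85 mm) begins 54 mm behind the grasp point. The pads swing forward as they close: fully open they stand 13 mm farther back than shut.
Start: joints at [-1.347, 0.259, 0.021, 1.334, 0, 1.418], TCP at [202.364, -511.415, 231.279] pointing down, gripper open.
Joint ranges: [-3.04, 3.04], [-0.91, 1.82], [-1.04, 1.36], [-1.92, 1.95], [-1.52, 1.45], [-3.14, 3.14]. Speed limits (rad/s): [2.22, 2.22, 2.79, 3.14, 3.14, 3.14].

### API

Orientations are given as a unit quaternion [w, x, y, z].
In Python, from workcell import ctrl, imaging gives the robot as it stands.
- The arm moves only by the tool drive_tool, never from a script. Its argument "plan" is a list of rows, each a list of 3 entries, a list of its own where there are three numbers: the shift along the tool's x, y, z in mm, then the turn, a rotation vector about the tool's x, y, z in degrees, then the finger opening in mm, from 0 to 85.4. A call has 1 to 8 rows; each row shifts and turns the pose as measured when the row begins, along the tool's axes as they then stand; what a row does not reach is not made up. A row lasts 1/10 s, in which the tool goes at most 50 mm and 8.59 degrees, less where a joint would pass 70% of its speed; a pose out of reach is approached as far as the arm can. A call with a gripper value outside its range is refused whole. The fingers move at their own pace and stop on an object; the grip force is fixed at half the most. Time passes only in rows, so rows that do not move let the fingers close. It gives the time, the measured TCP pose, the force and the opening at its end, in the units of the state.
- ctrl.read_state(): the state, without advancing time (a new reading comes with each control period).
- imaging.snapshot(name): name is "scene" or "top" or "wrist"; returns (picture, depth): 420x560x3 uint8, red, green, blue; 420x560 float32, mm along the optical axis (not along the pixel's ray), 0 where there is no reading.
- imaging.get_calibration(name): a dict with "mtx" (3x3 intrinsics, pixels), "pose" (4x4, takes a point from camera to world coordinates); the wrist camera has in their place "hand_eye" (4x4, takes a point from camera to tool coordinates, whose origin is the TCP and whose axes are the flange's). Camera axes: x right, y down, z forward; pixel columns grow to the right and rows downward; lengths in mm; the calibration is good to about 2 mm. The wrist camera is an equidistant fisheye: a pixel r from the principal point sees the ray r / f radians off the axis. A picture is of the moment at which its call begins: read the wrist's pose just before it. get_calibration takes no time and is no camera call.
- ctrl.hand_in(): hands the job in, once; it reports no verdict.
The state is a dict: "time": time; "qpos": joint angles; "qd": joint speeds; "tau": joint torques, N m; "eef_pos": TCP position; "tcp_rot": TCP orientation; "ft_force": force on the tool from outside, world axes, zero at the start; "moment": the same for the moment, N m; "width": finger opening in mm.
Only numpy, scipy, OpenCV 4.12 (cv2) and the standard library are available. Lean on these libraries where they do the work, as an engineer would, in place of code of your own. Each camera call takes 0.05 s, during which the arm holds its last target. There are 200 camera calls.

## Working session

There is one attempt and no reset: what is moved stays moved. The work goes in short steps, Python scripts to look and compute and a tool call to move; the robot and the scene stay as the last step left them, time stands still between calls to the robot, and variables do not carry over. Pictures are saved under pics/ and viewed, about 8 in all and at most 12, crops included, and the job is handed in when it is done.

Besides the shell and the picture viewer there is one more tool, called after ">>>" as name([rows], argument=value, ...), one row to a line, values as JSON. drive_tool: Moves the arm, as the interface text tells. Its arguments: {"type":"object","properties":{"plan":{"type":"array","items":{"type":"array"}}},"required":["plan"]}

```bash
mkdir -p pics; ls
cat > h.py <<'E'
import numpy as np, cv2
from workcell import ctrl, imaging
def snap(n):
    im,d=imaging.snapshot(n); np.savez(''+n+'.npz',im=im,d=d); return im,d
def save(im,f,s=1.0):
    cv2.imwrite('pics/'+f,cv2.resize(im[...,::-1],None,fx=s,fy=s,interpolation=cv2.INTER_CUBIC))
def world(n,d):
    c=imaging.get_calibration(n);K=np.array(c['mtx']);T=np.array(c['pose'])
    v,u=np.mgrid[:d.shape[0],:d.shape[1]]
    p=np.stack([(u-K[0,2])/K[0,0]*d,(v-K[1,2])/K[1,1]*d,d],-1)
    w=p@T[:3,:3].T+T[:3,3]; w[d==0]=np.nan; return w
E
python3 - <<'E'
from h import *
for n in('scene','top'):
    im,d=snap(n); save(im,n+'1.png',1.4)
    c=imaging.get_calibration(n);print(n,np.round(c['mtx'],1).tolist(),np.round(c['pose'],3).tolist())
s=ctrl.read_state();print(s)
E
```

```text
pics
scene [[506.3, 0.0, 284.7], [0.0, 506.3, 206.2], [0.0, 0.0, 1.0]] [[-0.893, 0.278, -0.353, 1005.715], [0.449, 0.569, -0.689, 984.194], [0.01, -0.774, -0.633, 945.61], [0.0, 0.0, 0.0, 1.0]]
top [[486.3, 0.0, 281.5], [0.0, 486.3, 208.0], [0.0, 0.0, 1.0]] [[0.022, -0.997, 0.077, 467.687], [-1.0, -0.021, 0.017, 88.626], [-0.015, -0.077, -0.997, 1161.598], [0.0, 0.0, 0.0, 1.0]]
{'time': 0.1, 'qpos': array([-1.34659608e+00,  2.59163501e-01,  2.08178279e-02,  1.33371063e+00,
        5.48277877e-06,  1.41818751e+00]), 'qd': array([-2.03303906e-03, -2.83256390e-03,  2.75362203e-03,  9.07700948e-05,
        4.56407314e-04,  3.71077283e-06]), 'tau': array([ 5.91291624e-03, -5.56690872e+01,  3.45072699e+01,  1.15905446e-02,
       -1.18188614e-04,  3.57321831e-06]), 'eef_pos': array([ 202.30921244, -511.15880919,  230.70382616]), 'tcp_rot': array([-6.29680147e-04,  9.82304110e-01,  1.87291856e-01, -1.98063368e-05]), 'ft_force': array([-0.27582434,  0.49233722,  0.51713252]), 'moment': array([ 0.01090192,  0.03177486, -0.00403423]), 'width': 85.69219181224356}
```

View pics/top1.png

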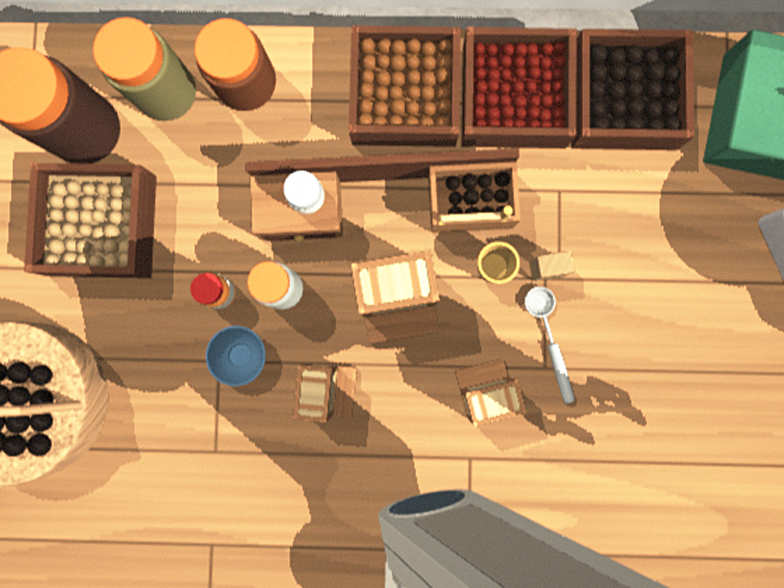

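View pics/scene1.png

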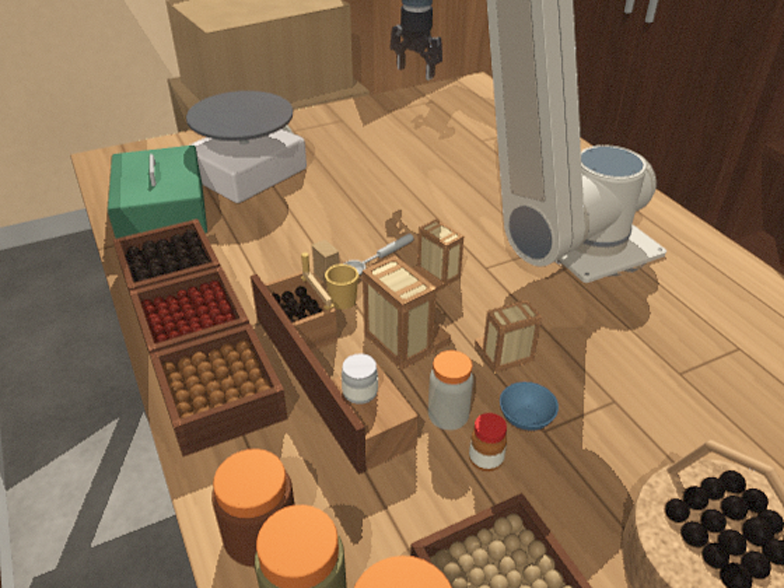

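The chest candidates are at top-view px (1.4x) (395,283), (315,393) and (490,400). The one at (395,283) is clearly the largest, with its foot board towards the robot. Next I'll measure.

Run:
```python
from h import *
z=np.load('top.npz');w=world('top',z['d']);im=z['im']
save(im[155:265,160:400],'crop.png',3)
v,u=np.mgrid[:420,:560]
def rect(name,u0,v0,u1,v1,z0,z1):
    m=(u>u0/1.4)&(u<u1/1.4)&(v>v0/1.4)&(v<v1/1.4)&(w[...,2]>z0)&(w[...,2]<z1)
    mm=cv2.morphologyEx(m.astype(np.uint8),cv2.MORPH_OPEN,np.ones((2,2)))>0
    p=w[mm]
    if len(p)<5: print(name,len(p));return
    c,s,a=cv2.minAreaRect(p[:,:2].astype(np.float32))
    print(name,len(p),'c',np.round(c,1),'s',np.round(s,1),'a',round(a,2),'z',np.round(np.median(p[:,2]),1),np.round(np.percentile(p[:,2],[2,98]),1)); 
    print('   ',np.round(cv2.boxPoints((c,s,a)),1).tolist())
rect('chesttop',330,230,460,345,150,175)
rect('foot',330,290,460,360,14,30)
rect('boardtop',230,140,530,185,103,118)
rect('leftbox',240,170,350,250,74,88)
rect('bin',425,165,525,235,74,90)
rect('bar',425,195,510,235,91,105)
rect('peg',490,195,525,225,120,150)
rect('jar',240,255,310,312,110,140)
rect('mortar',470,235,525,290,60,80)
rect('smallL',280,360,370,430,50,200)
rect('smallR',450,350,530,430,50,200)
rect('carton',530,245,580,290,60,90)
rect('bowl',200,320,270,390,30,55)
```

```text
chesttop 2100 c [568.7 100.9] s [ 91.2 129.1] a 11.05 z nan [nan nan]
    [[511.6000061035156, 155.5], [536.4000244140625, 28.799999237060547], [625.7999877929688, 46.29999923706055], [601.0999755859375, 173.0]]
foot 1036 c [nan nan] s [0. 0.] a 0.0 z nan [nan nan]
    [[nan, nan], [nan, nan], [nan, nan], [nan, nan]]
boardtop 1397 c [776.3 120.9] s [  5.4 450.9] a -173.4 z nan [nan nan]
    [[804.9000244140625, -102.80000305175781], [753.0999755859375, 345.1000061035156], [747.7000122070312, 344.5], [799.5999755859375, -103.4000015258789]]
leftbox 1960 c [663. 259.] s [ 81.  173.8] a 31.6 z nan [nan nan]
    [[582.9000244140625, 311.79998779296875], [674.0, 163.8000030517578], [743.0, 206.1999969482422], [651.9000244140625, 354.20001220703125]]
bin 560 c [717.6 -27. ] s [105.9 155.1] a 5.57 z nan [nan nan]
    [[657.4000244140625, 45.0], [672.4000244140625, -109.4000015258789], [777.7999877929688, -99.0999984741211], [762.7999877929688, 55.29999923706055]]
bar 211 c [670.3 -13.7] s [ 8.9 94.5] a 3.61 z 98.7 [ 79.1 103.4]
    [[662.9000244140625, 33.20000076293945], [668.9000244140625
[... 728 characters left out ...]
99999237060547]]
smallL 1019 c [nan nan] s [0. 0.] a 0.0 z nan [nan nan]
    [[nan, nan], [nan, nan], [nan, nan], [nan, nan]]
smallR 1037 c [376.4 -62.1] s [ 70.1 100.6] a 15.78 z nan [nan nan]
    [[329.0, -23.200000762939453], [356.3999938964844, -120.0], [423.8999938964844, -101.0], [396.5, -4.099999904632568]]
carton 405 c [ 603.5 -160.2] s [35.7 77.9] a 14.52 z 74.9 [-0.3 79.7]
    [[576.5, -126.9000015258789], [596.0, -202.3000030517578], [630.5, -193.39999389648438], [611.0, -118.0]]
bowl 386 c [450.9 371.3] s [77.2 92.9] a 41.08 z nan [nan nan]
    [[391.29998779296875, 380.8999938964844], [452.3999938964844, 310.8999938964844], [510.5, 361.6000061035156], [449.5, 431.6000061035156]]
```

View pics/crop.png

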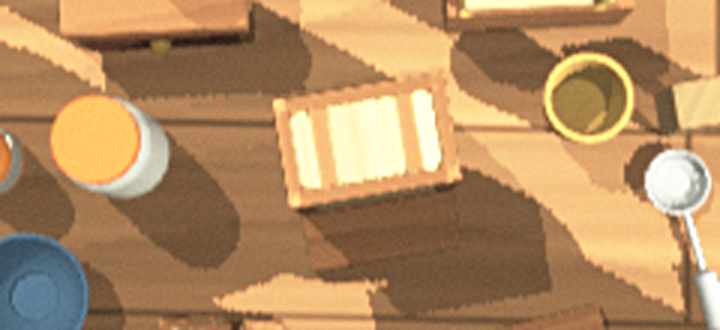

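```bash
cat > meas.py <<'E'
from h import *
v,u=np.mgrid[:420,:560]
def rect(w,name,u0,v0,u1,v1,z0,z1,show=True):
    m=(u>u0/1.4)&(u<u1/1.4)&(v>v0/1.4)&(v<v1/1.4)&(w[...,2]>z0)&(w[...,2]<z1)
    m=m&(cv2.morphologyEx(m.astype(np.uint8),cv2.MORPH_OPEN,np.ones((3,3)))>0)
    n,l,st,_=cv2.connectedComponentsWithStats(m.astype(np.uint8))
    if n<2: print(name,'none');return
    m=l==1+np.argmax(st[1:,4]); p=w[m]
    c,s,a=cv2.minAreaRect(p[:,:2].astype(np.float32))
    print(name,len(p),'c',np.round(c,1),'s',np.round(s,1),'a',round(a,2),'z',np.round(np.percentile(p[:,2],[2,50,98]),1),np.round(cv2.boxPoints((c,s,a))).tolist() if show else '')
    return p
E
python3 - <<'E'
from meas import *
z=np.load('top.npz');w=world('top',z['d'])
rect(w,'chesttop',330,230,460,345,152,170)
rect(w,'foot',330,290,460,360,16,28)
rect(w,'boardtop',230,140,530,185,103,118)
rect(w,'leftbox',240,170,350,250,74,88)
rect(w,'bin',425,165,525,235,74,90)
rect(w,'bar',425,195,510,235,94,105)
rect(w,'peg',490,195,525,225,125,150)
rect(w,'jar',240,255,310,312,115,135,0)
rect(w,'mortar',470,235,525,290,60,80,0)
rect(w,'smallL',280,360,370,430,50,200)
rect(w,'smallR',450,350,530,430,50,200)
rect(w,'carton',530,245,580,290,60,90)
rect(w,'scoop',520,280,590,420,5,60)
E
```

```text
chesttop 2092 c [559.9 105.8] s [ 75.2 120.1] a 10.89 z [155.  159.4 163.8] [[512.0, 158.0], [534.0, 40.0], [608.0, 54.0], [585.0, 172.0]]
foot 1026 c [502.7  94.6] s [ 48.2 119.5] a 10.78 z [17.7 21.8 26.3] [[468.0, 149.0], [490.0, 31.0], [538.0, 40.0], [515.0, 158.0]]
boardtop 1282 c [759.2 113.8] s [ 17.  396.2] a 3.78 z [104.7 109.7 114.1] [[738.0, 311.0], [764.0, -84.0], [781.0, -83.0], [755.0, 312.0]]
leftbox 1940 c [693.5 272.9] s [ 96.8 140.6] a 3.87 z [75.7 79.9 84.3] [[641.0, 340.0], [650.0, 199.0], [747.0, 206.0], [737.0, 346.0]]
bin 177 c [737.8  14. ] s [40.1 79.5] a 1.14 z [75.9 80.3 84.6] [[717.0, 53.0], [719.0, -26.0], [759.0, -25.0], [757.0, 54.0]]
bar 197 c [671.3  -9.9] s [10.7 91.5] a 3.84 z [ 95.5 100.  103.5] [[663.0, 35.0], [669.0, -56.0], [680.0, -55.0], [674.0, 36.0]]
peg 41 c [674.3 -62.1] s [12.5 12.1] a 0.71 z [130.2 140.3 143.7] [[668.0, -56.0], [668.0, -68.0], [681.0, -68.0], [680.0, -56.0]]
jar 678 c [558.8 300.8] s [60.5 62. ] a 1.67 z [118.9 124.6 128.9] 
mortar 95 c [624.4 -69.6] s [56.9 20.1] a 62.29 z [60.3 68.8 73.7] 
smallL 1012 c [390.5 229.5] s [52.3 83. ] a 86.22 z [ 64.7 109.6 114.2] [[347.0, 206.0], [430.0, 201.0], [434.0, 253.0], [351.0, 258.0]]
smallR 1028 c [382.8 -51.3] s [52.1 83.5] a 15.63 z [ 62.6 109.9 114.4] [[346.0, -18.0], [369.0, -99.0], [419.0, -85.0], [397.0, -4.0]]
carton 405 c [ 602.2 -149.5] s [34.9 55.6] a 10.35 z [65.7 75.1 79.7] [[580.0, -125.0], [590.0, -180.0], [624.0, -174.0], [614.0, -119.0]]
scoop 357 c [ 428.6 -172.4] s [102.   20.8] a 17.96 z [ 9.4 17.8 22.6] [[377.0, -178.0], [383.0, -198.0], [480.0, -167.0], [474.0, -147.0]]
```

Stand yaw is 3.85° with its origin at (656,124). The chest is at (560,106), yaw 10.9°, which is stand x −97, y −12, and home is (713,128). The chosen chest measures 75x120x160 (the decoys are 110 high). The keeper is at about 0.018. I'll move behind the foot with the jaws open.

>>> drive_tool([
  [[0,0,0],[0,0,5.4],85],
  [[0,0,0],[0,0,5.4],85],
  [[27,-41,0],[0,0,0],85],
  [[27,-41,0],[0,0,0],85],
  [[27,-41,0],[0,0,0],85],
  [[27,-41,0],[0,0,0],85],
  [[27,-41,0],[0,0,0],85],
  [[27,-41,0],[0,0,0],85],
])

```text
time: 0.9
eef_pos: [317.3, -237.3, 226.9]
tcp_rot: [-0.004, 0.996, 0.085, -0.001]
ft_force: [0.4, -0.1, -0.0]
width: 85.3
```

>>> drive_tool([
  [[25,-40,0],[0,0,0],85],
  [[25,-40,0],[0,0,0],85],
  [[25,-40,0],[0,0,0],85],
  [[25,-40,0],[0,0,0],85],
  [[25,-40,0],[0,0,0],85],
  [[25,-40,0],[0,0,0],85],
  [[20,-35,0],[0,0,0],85],
  [[5,-10,0],[0,0,-1],85],
])

```text
time: 1.7
eef_pos: [443.3, 91.0, 228.6]
tcp_rot: [-0.004, 0.995, 0.095, -0.001]
ft_force: [0.4, -1.0, -0.2]
width: 84.6
```

```bash
cat > to.py <<'E'
import sys; from h import *
from scipy.spatial.transform import Rotation as R
s=ctrl.read_state(); q=s['tcp_rot']; r=R.from_quat(np.r_[q[1:],q[0]])
O=np.array([655.9,124.0]);a=np.radians(3.85);S=np.array([[np.cos(a),np.sin(a)],[-np.sin(a),np.cos(a)]])
x,y,z,yaw=map(float,sys.argv[1:5]) # world target, yaw of tool x deg
t=R.from_euler('z',yaw,degrees=True)*R.from_euler('x',180,degrees=True)
print('t',s['time'],'pos',np.round(s['eef_pos'],1),'stand',np.round(S@(s['eef_pos'][:2]-O),1),'F',np.round(s['ft_force'],1),'w',round(s['width'],1))
print('shift',np.round(r.inv().apply(np.array([x,y,z])-s['eef_pos']),1),'turn',np.round((r.inv()*t).as_rotvec(degrees=True),2))
E
python3 to.py 452 85 -3 10.85
```

```text
t 1.7 pos [443.3  91.  228.6] stand [-214.3  -18.7] F [ 0.4 -1.  -0.2] w 84.6
shift [  7.5   9.4 231.5] turn [-0.46  0.01  0.09]
```

>>> drive_tool([
  [[3,4,40],[-0.46,0,0],85],
  [[2,4,40],[0,0,0],85],
  [[0,0,40],[0,0,0],85],
  [[0,0,40],[0,0,0],85],
  [[0,0,35],[0,0,0],85],
  [[0,0,15],[0,0,0],85],
])

```text
time: 2.3
eef_pos: [451.2, 85.1, 13.3]
tcp_rot: [0.001, 0.995, 0.099, 0.003]
ft_force: [0.2, -0.6, -0.2]
width: 85.2
```

```bash
python3 to.py 452 85 -3 10.85
```

```text
t 2.3 pos [451.2  85.1  13.3] stand [-206.9  -25.1] F [ 0.2 -0.6 -0.2] w 85.2
shift [ 0.7  0.2 16.3] turn [ 0.12 -0.28  0.55]
```

>>> drive_tool([
  [[0,0,8],[0,-0.3,0.5],85],
  [[0,0,6],[0,0,0],85],
  [[0,0,2],[0,0,0],85],
  [[5,0,0],[0,0,0],85],
  [[5,0,0],[0,0,0],85],
])

```text
time: 2.8
eef_pos: [460.7, 85.7, -3.9]
tcp_rot: [0.001, 0.996, 0.094, -0.002]
ft_force: [1.1, -0.2, -0.1]
width: 85.2
```

```bash
python3 to.py 468 88 -3 10.85; python3 -c "
from h import *
im,d=snap('wrist');save(im,'w1.png',1.2)"
```

```text
t 2.8 pos [460.7  85.7  -3.9] stand [-197.4  -25.1] F [ 1.1 -0.2 -0.1] w 85.2
shift [ 7.6 -0.8 -0.9] turn [ 0.12  0.19 -0.05]
```

View pics/w1.png

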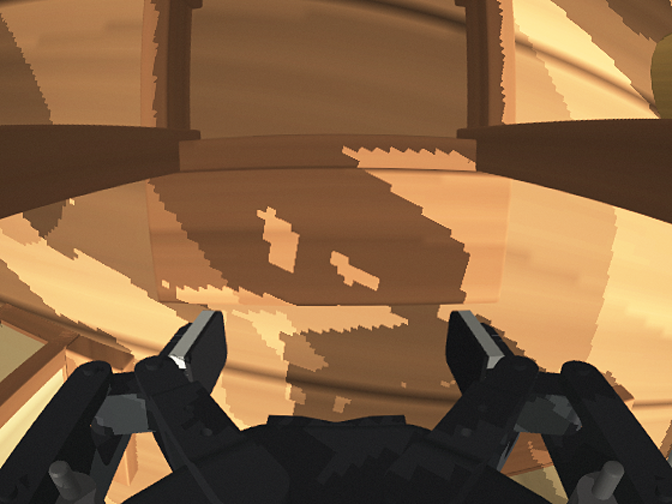

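The wrist view shows the foot's near edge at row ~300, parallel to the jaws and centred between the fingers. I'll check the camera mount's clearance to the chest face, since the camera looks out on that side.

```bash
python3 -c "
from h import *
print(np.round(imaging.get_calibration('wrist')['hand_eye'],2).tolist())"
```

```text
[[0.0, -0.96, -0.27, 69.39], [1.0, 0.0, -0.0, -0.06], [0.0, -0.27, 0.96, -142.61], [0.0, 0.0, 0.0, 1.0]]
```

The wrist camera sits 69 mm ahead of the TCP at about z 139, below the chest's top, so it could touch the chest face (about 56 mm ahead at contact). I'll turn the tool by half a turn so the camera faces the robot.

```bash
python3 -c "
from h import *
print(ctrl.read_state()['qpos'])"
```

```text
[ 6.40779561e-03  3.25338310e-01 -5.56345469e-01  6.90874592e-01
 -2.57951127e-03  2.95953053e+00]
```

>>> drive_tool([
  [[-10,0,-20],[0,0,0],85],
  [[0,0,-40],[0,0,0],85],
  [[0,0,-45],[0,0,0],85],
  [[0,0,-45],[0,0,0],85],
  [[0,0,-30],[0,0,0],85],
])

```text
time: 3.35
eef_pos: [451.5, 84.7, 182.0]
tcp_rot: [0.001, 0.996, 0.095, -0.002]
ft_force: [0.7, 0.6, -0.3]
width: 85.1
```

>>> drive_tool([
  [[0,0,0],[0,0,-8.5],85],
  [[0,0,0],[0,0,-8.5],85],
  [[0,0,0],[0,0,-8.5],85],
  [[0,0,0],[0,0,-8.5],85],
  [[0,0,0],[0,0,-8.5],85],
  [[0,0,0],[0,0,-8.5],85],
  [[0,0,0],[0,0,-8.5],85],
  [[0,0,0],[0,0,-8.5],85],
])

```text
time: 4.15
eef_pos: [456.4, 85.6, 194.6]
tcp_rot: [0.006, 0.767, 0.642, 0.006]
ft_force: [0.2, 0.2, 0.3]
width: 84.8
```

>>> drive_tool([
  [[0,0,0],[0,0,-8.5],85],
  [[0,0,0],[0,0,-8.5],85],
  [[0,0,0],[0,0,-8.5],85],
  [[0,0,0],[0,0,-8.5],85],
  [[0,0,0],[0,0,-8.5],85],
  [[0,0,0],[0,0,-8.5],85],
  [[0,0,0],[0,0,-8.5],85],
  [[0,0,0],[0,0,-8.5],85],
])

```text
time: 4.95
eef_pos: [458.5, 86.3, 200.7]
tcp_rot: [0.014, 0.271, 0.963, 0.003]
ft_force: [0.3, 0.3, -0.6]
width: 85.0
```

```bash
python3 to.py 451 85 60 190.85
```

```text
t 4.95 pos [458.5  86.3 200.7] stand [-199.5  -24.3] F [ 0.3  0.3 -0.6] w 85.0
shift [  9.1  -6.8 140.5] turn [  0.15   1.61 -42.26]
```

>>> drive_tool([
  [[0,0,0],[0,0,-8.5],85],
  [[0,0,0],[0,0,-8.5],85],
  [[0,0,0],[0,0,-8.5],85],
  [[0,0,0],[0,0,-8.5],85],
  [[0,0,0],[0,0,-8.5],85],
  [[0,0,0],[0,0,0],85],
])

```text
time: 5.55
eef_pos: [459.9, 86.9, 205.1]
tcp_rot: [0.017, -0.102, 0.995, -0.003]
ft_force: [0.6, 0.4, 0.3]
width: 84.9
```

```bash
python3 to.py 451 85 10 190.85
```

```text
t 5.55 pos [459.9  86.9 205.1] stand [-198.   -23.8] F [0.6 0.4 0.3] w 84.9
shift [ 15.7   1.8 194.7] turn [-0.52  1.93  0.86]
```

>>> drive_tool([
  [[10,1,30],[-0.5,1.9,0.9],85],
  [[0,0,40],[0,0,0],85],
  [[0,0,40],[0,0,0],85],
  [[0,0,40],[0,0,0],85],
  [[0,0,30],[0,0,0],85],
  [[0,0,15],[0,0,0],85],
  [[0,0,0],[0,0,0],85],
])

```text
time: 6.25
eef_pos: [455.3, 86.2, 8.1]
tcp_rot: [0.006, -0.078, 0.997, -0.0]
ft_force: [1.1, 0.6, 0.7]
width: 85.0
```

```bash
python3 to.py 458 86.3 -4 190.85
```

```text
t 6.25 pos [455.3  86.2   8.1] stand [-202.6  -24.2] F [1.1 0.6 0.7] w 85.0
shift [-2.5 -0.3 12.1] turn [-0.12  0.65 -1.92]
```

>>> drive_tool([
  [[0,0,7],[0,0.6,-1.9],85],
  [[0,0,5],[0,0,0],85],
  [[-5,0,0],[0,0,0],85],
  [[-5,0,0],[0,0,0],85],
  [[-5,0,0],[0,0,0],85],
  [[-5,0,0],[0,0,0],85],
])

```text
time: 6.85
eef_pos: [470.8, 89.3, -2.0]
tcp_rot: [-0.005, -0.093, 0.996, -0.002]
ft_force: [-17.2, -5.6, 12.7]
width: 85.0
```

```bash
python3 to.py 500 93 -4 190.85
```

```text
t 6.85 pos [470.8  89.3  -2. ] stand [-187.   -22.2] F [-17.2  -5.6  12.7] w 85.0
shift [-29.4  -1.7   1.7] turn [-0.19 -0.56 -0.22]
```

>>> drive_tool([
  [[-6,0,-1],[0,-0.5,0],85],
  [[-8,0,0],[0,0,0],85],
  [[-8,0,0],[0,0,0],85],
  [[-8,0,0],[0,0,0],85],
])

```text
time: 7.25
eef_pos: [488.2, 93.6, -2.0]
tcp_rot: [-0.013, -0.092, 0.996, -0.003]
ft_force: [-20.5, -4.9, 17.2]
width: 85.2
```

```bash
python3 to.py 540 101 -4 190.85
cat > ch.py <<'E'
from meas import *
im,d=snap('top');w=world('top',d)
p=rect(w,'chesttop',230,150,520,345,150,172)
O=np.array([655.9,124.0]);a=np.radians(3.85);S=np.array([[np.cos(a),np.sin(a)],[-np.sin(a),np.cos(a)]])
c,s,_=cv2.minAreaRect(p[:,:2].astype(np.float32));print('stand',np.round(S@(np.array(c)-O),1))
E
python3 ch.py
```

```text
t 7.25 pos [488.2  93.6  -2. ] stand [-169.3  -19.1] F [-20.5  -4.9  17.2] w 85.2
shift [-52.3  -2.2   0.6] turn [-0.19 -1.47 -0.33]
chesttop 1394 c [591.2 112.8] s [ 57.8 120. ] a 10.18 z [154.7 159.1 163.9] [[552.0, 167.0], [573.0, 49.0], [630.0, 59.0], [609.0, 177.0]]
stand [-65.3  -6.8]
```

>>> drive_tool([
  [[-8,0,-2],[0,-0.7,0],85],
  [[-8,0,-2],[0,-0.7,0],85],
  [[-8,0,-1],[0,0,0],85],
  [[-8,0,0],[0,0,0],85],
])

```text
time: 7.7
eef_pos: [512.5, 99.1, 0.8]
tcp_rot: [-0.009, -0.091, 0.996, -0.002]
ft_force: [-7.6, -1.8, -3.9]
width: 85.2
```

```bash
python3 to.py 540 101 -4 190.85; python3 ch.py
```

```text
t 7.7 pos [512.5  99.1   0.8] stand [-144.8  -15.2] F [-7.6 -1.8 -3.9] w 85.2
shift [-27.5  -3.1   4.3] turn [-0.15 -1.07 -0.43]
chesttop 1337 c [619.4 118.6] s [ 56.2 120.2] a 9.89 z [155.1 159.7 164.2] [[581.0, 173.0], [602.0, 55.0], [657.0, 64.0], [637.0, 183.0]]
stand [-36.7  -2.9]
```

>>> drive_tool([
  [[-8,0,0],[0,-0.7,0],85],
  [[-8,0,0],[0,-0.3,0],85],
  [[-8,0,0],[0,0,0],85],
  [[-8,0,0],[0,0,0],85],
  [[-8,0,0],[0,0,0.4],85],
  [[-8,0,0],[0,0,0.5],85],
])

```text
time: 8.35
eef_pos: [546.3, 107.1, -2.2]
tcp_rot: [-0.016, -0.082, 0.997, -0.002]
ft_force: [-20.7, -2.5, 16.2]
width: 85.1
```

```bash
python3 to.py 618.5 121.5 -1 183.85; python3 ch.py
```

```text
t 8.35 pos [546.3 107.1  -2.2] stand [-110.5   -9.5] F [-20.7  -2.5  16.2] w 85.1
shift [-73.5   2.4  -3.6] turn [-0.19 -1.84  5.55]
chesttop 761 c [663.  126.3] s [ 32.5 120.2] a 7.65 z [155.2 159.6 164.2] [[639.0, 184.0], [655.0, 65.0], [687.0, 69.0], [671.0, 188.0]]
stand [7.2 1.8]
```

>>> drive_tool([
  [[-8,0,-1.5],[0,-0.9,1],85],
  [[-8,0,-1.5],[0,-0.9,1],85],
  [[-8,0,-1],[0,0,1],85],
  [[-8,0,-0.5],[0,0,1],85],
  [[-8,0,-0.5],[0,0,1],85],
  [[-8,0,-0.5],[0,0,0.5],85],
])

```text
time: 9.0
eef_pos: [583.8, 115.0, -0.4]
tcp_rot: [-0.012, -0.033, 0.999, -0.0]
ft_force: [-7.5, -0.2, -3.4]
width: 85.0
```

```bash
python3 to.py 618.5 121.5 -1 183.85; python3 ch.py
```

```text
t 9.0 pos [ 5.838e+02  1.150e+02 -4.000e-01] stand [-72.5  -4.2] F [-7.5 -0.2 -3.4] w 85.0
shift [-35.    4.3  -0.3] turn [ 0.01 -1.4  -0.1 ]
chesttop 570 c [707.7 122.8] s [ 24.3 117.9] a 4.27 z [155.3 160.  164.2] [[691.0, 181.0], [700.0, 63.0], [724.0, 65.0], [715.0, 182.0]]
stand [51.6 -4.7]
```

>>> drive_tool([
  [[-7,0,-0.3],[0,-0.7,0],85],
  [[-7,0,-0.3],[0,-0.5,0],85],
  [[-7,0,-0.3],[0,0,0],85],
  [[-6,0,-0.3],[0,0,0],85],
])

```text
time: 9.45
eef_pos: [604.3, 116.9, -2.2]
tcp_rot: [-0.01, -0.032, 0.999, -0.0]
ft_force: [-15.1, -1.6, 7.1]
width: 85.1
```

```bash
python3 to.py 618.5 121.5 -1 183.85; python3 ch.py
```

```text
t 9.45 pos [604.3 116.9  -2.2] stand [-52.   -3.7] F [-15.1  -1.6   7.1] w 85.1
shift [-14.5   3.7  -1.5] turn [ 0.   -1.14 -0.15]
chesttop 428 c [728.6 125.4] s [ 18.5 117.9] a 3.11 z [155.5 160.3 164.1] [[716.0, 184.0], [723.0, 66.0], [741.0, 67.0], [735.0, 185.0]]
stand [72.6 -3.4]
```

>>> drive_tool([
  [[-5,0,-0.5],[0,-0.7,0],85],
  [[-5,0,-0.5],[0,-0.3,0],85],
  [[-4,0,-0.5],[0,0,0],85],
  [[-4,0,0],[0,0,0],85],
])

```text
time: 9.9
eef_pos: [613.5, 117.9, -2.3]
tcp_rot: [-0.011, -0.032, 0.999, -0.001]
ft_force: [-17.6, -2.9, 10.9]
width: 84.7
```

```bash
python3 to.py 618.5 121.5 -1 183.85
```

```text
t 9.9 pos [613.5 117.9  -2.3] stand [-42.7  -3.2] F [-17.6  -2.9  10.9] w 84.7
shift [-5.2  3.3 -1.4] turn [-0.02 -1.21 -0.18]
```

>>> drive_tool([
  [[-4,0,-0.5],[0,-0.5,0],85],
  [[-4,0,-0.3],[0,-0.3,0],85],
  [[-4,0,-0.3],[0,0,0],85],
])

```text
time: 10.2
eef_pos: [617.4, 118.4, -2.3]
tcp_rot: [-0.012, -0.032, 0.999, -0.001]
ft_force: [-22.1, -3.1, 10.6]
width: 84.7
```

```bash
python3 to.py 618.5 121.5 -1 183.85; python3 ch.py
```

```text
t 10.2 pos [617.4 118.4  -2.3] stand [-38.8  -3. ] F [-22.1  -3.1  10.6] w 84.7
shift [-1.3  3.  -1.3] turn [-0.06 -1.33 -0.2 ]
chesttop 250 c [745.3 118.5] s [ 12.5 103.1] a 3.76 z [156.5 160.8 164.2] [[736.0, 170.0], [742.0, 67.0], [755.0, 68.0], [748.0, 170.0]]
stand [ 88.8 -11.5]
```

>>> drive_tool([
  [[-4,0,-0.4],[0,-0.3,0],85],
  [[-4,0,-0.4],[0,-0.3,0],85],
  [[-4,0,-0.4],[0,0,0],85],
])

```text
time: 10.55
eef_pos: [617.1, 118.4, -2.1]
tcp_rot: [-0.018, -0.032, 0.999, -0.002]
ft_force: [-19.2, -3.0, 7.6]
width: 85.0
```

>>> drive_tool([
  [[-8,0,-0.4],[0,-0.8,0],85],
  [[-8,0,-0.4],[0,0,0],85],
])

```text
time: 10.75
eef_pos: [617.0, 118.4, -2.2]
tcp_rot: [-0.026, -0.032, 0.999, -0.003]
ft_force: [-39.0, -5.2, 25.3]
width: 85.1
```

>>> drive_tool([
  [[6,0,0],[0,-1,0],85],
  [[12,0,0],[0,0,0],85],
  [[25,0,0],[0,0,0],85],
  [[15,0,-30],[0,0,0],85],
  [[10,0,-45],[0,0,0],85],
  [[10,0,-45],[0,0,0],40],
  [[0,0,-45],[0,0,0],0],
  [[0,0,-45],[0,0,0],0],
])

```text
time: 11.55
eef_pos: [542.4, 114.9, 216.9]
tcp_rot: [-0.019, -0.031, 0.999, -0.003]
ft_force: [1.7, -0.2, 0.3]
width: 43.4
```

```bash
python3 to.py 618.5 121.5 -1 183.85; python3 ch.py; python3 -c "
from h import *
im,d=snap('scene');save(im[120:360,120:400],'s2.png',2.5)
from meas import *
d=np.load('top.npz')['d'];w=world('top',d)
rect(w,'peg',490,195,525,225,125,150)"
```

```text
t 11.55 pos [542.4 114.9 216.9] stand [-113.9   -1.5] F [ 1.7 -0.2  0.3] w 43.4
shift [-84.7   2.8 214.8] turn [-0.22 -2.21 -0.3 ]
chesttop 752 c [735.6 125.7] s [ 30.3 119.1] a 4.31 z [154.9 159.6 164.3] [[716.0, 184.0], [725.0, 65.0], [755.0, 68.0], [746.0, 186.0]]
stand [79.6 -3.6]
peg 41 c [673.6 -62.7] s [12.3 12.5] a 5.15 z [129.4 139.7 143.7] [[667.0, -57.0], [668.0, -69.0], [680.0, -68.0], [679.0, -56.0]]
```

View pics/s2.png

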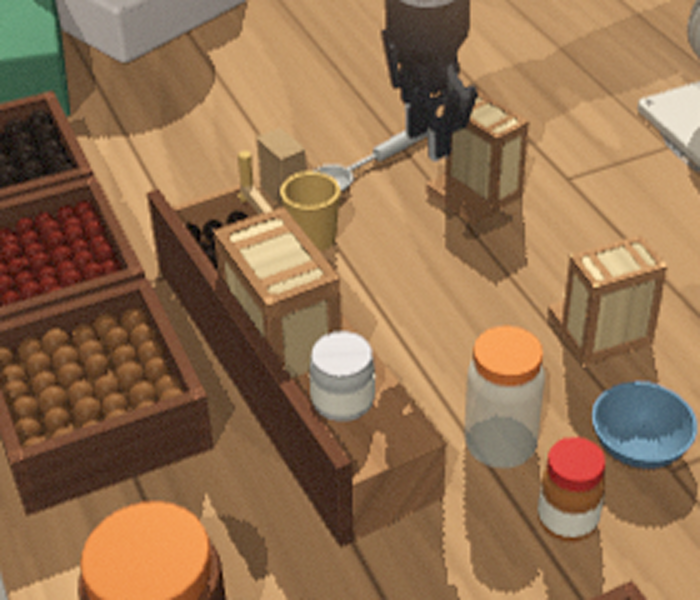

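The chest is home: its far face is at stand x ≈ 95, yaw is within 0.5° of the stand's and y ≈ −4. All bystanders stand as before. Now I'll go to the right of the peg.

>>> drive_tool([
  [[-20,-40,0],[0,-2.2,0],0],
  [[-22,-42,0],[0,0,0],0],
  [[-22,-42,0],[0,0,0],0],
  [[-22,-42,0],[0,0,0],0],
  [[-22,-42,0],[0,0,0],0],
  [[-20,-38,0],[0,0,0],0],
])

```text
time: 12.25
eef_pos: [694.7, -125.0, 232.5]
tcp_rot: [0.014, -0.035, 0.999, -0.002]
ft_force: [0.0, -0.1, 0.7]
width: 0.1
```

```bash
python3 to.py 677.5 -107.1 116 183.85
```

```text
t 12.25 pos [ 694.7 -125.   232.5] stand [  22. -251.] F [ 0.  -0.1  0.7] w 0.1
shift [ 19.2  19.8 115.8] turn [-0.34  1.62  0.18]
```

>>> drive_tool([
  [[16,10,20],[0,1.6,0],0],
  [[3,2,35],[0,0,0],0],
  [[0,0,35],[0,0,0],0],
  [[0,0,20],[0,0,0],0],
  [[0,0,0],[0,0,0],0],
])

```text
time: 12.75
eef_pos: [681.4, -123.9, 118.7]
tcp_rot: [0.004, -0.03, 1.0, -0.005]
ft_force: [0.5, -0.1, -0.3]
width: -0.0
```

```bash
python3 to.py 677.5 -107.1 116 183.85
```

```text
t 12.75 pos [ 681.4 -123.9  118.7] stand [   8.8 -249.1] F [ 0.5 -0.1 -0.3] w -0.0
shift [ 2.9 17.1  2.5] turn [-0.56  0.44 -0.37]
```

>>> drive_tool([
  [[1,15,2],[-0.5,0.4,-0.4],0],
  [[1,15,0],[0,0,0],0],
  [[0,12,0],[0,0,0],0],
  [[0,12,0],[0,0,0],0],
  [[0,12,0],[0,0,0],0],
  [[0,12,0],[0,0,0],0],
])

```text
time: 13.35
eef_pos: [675.8, -41.1, 121.7]
tcp_rot: [0.003, -0.034, 0.999, -0.002]
ft_force: [0.3, -3.1, -1.8]
width: 0.3
```

```bash
python3 to.py 669 -19 116 183.85
```

```text
t 13.35 pos [675.8 -41.1 121.7] stand [   8.8 -166.1] F [ 0.3 -3.1 -1.8] w 0.3
shift [ 5.3 22.6  5.6] turn [-0.25  0.39  0.02]
```

>>> drive_tool([
  [[1,12,2],[0,0,0],0],
  [[1,12,1],[0,0,0],0],
  [[0,10,1],[0,0,0],0],
  [[0,8,0],[0,0,0],0],
])

```text
time: 13.75
eef_pos: [671.7, 5.2, 119.3]
tcp_rot: [0.006, -0.034, 0.999, -0.003]
ft_force: [1.7, -2.3, -0.2]
width: -0.3
```

```bash
python3 to.py 669 -19 116 183.85
```

```text
t 13.75 pos [671.7   5.2 119.3] stand [   7.8 -119.6] F [ 1.7 -2.3 -0.2] w -0.3
shift [  4.4 -23.9   3.4] turn [-0.31  0.64  0.07]
```

>>> drive_tool([
  [[0,6,0],[0,0,0],0],
  [[0,5,0],[0,0,0],0],
  [[0,4,0],[0,0,0],0],
  [[0,4,0],[0,0,0],0],
])

```text
time: 14.15
eef_pos: [670.6, 21.7, 119.4]
tcp_rot: [0.006, -0.033, 0.999, -0.007]
ft_force: [0.7, -31.8, 1.6]
width: -0.5
```

```bash
python3 to.py 669 -19 116 183.85
```

```text
t 14.15 pos [670.6  21.7 119.4] stand [   7.8 -103. ] F [  0.7 -31.8   1.6] w -0.5
shift [  4.3 -40.5   3.9] turn [-0.82  0.62 -0.06]
```

The force jumped to 32 N, so the bar is at its stop. I'll withdraw and check.

>>> drive_tool([
  [[0,-6,0],[0,0,0],0],
  [[0,-20,0],[0,0,0],0],
  [[0,-20,-20],[0,0,0],0],
  [[0,-20,-45],[0,0,0],0],
  [[40,-25,-30],[0,0,0],0],
  [[45,-20,0],[0,0,0],0],
  [[45,-20,0],[0,0,0],0],
  [[45,-20,0],[0,0,0],0],
])

```text
time: 14.95
eef_pos: [508.2, -143.9, 211.0]
tcp_rot: [0.003, -0.035, 0.999, -0.005]
ft_force: [0.2, -0.9, 0.3]
width: -0.2
```

>>> drive_tool([
  [[45,-20,0],[0,0,0],0],
  [[0,-40,0],[0,0,0],0],
  [[0,-40,0],[0,0,0],0],
  [[0,-40,0],[0,0,0],0],
  [[0,0,0],[0,0,0],0],
])

```text
time: 15.45
eef_pos: [463.5, -293.6, 212.6]
tcp_rot: [0.004, -0.032, 0.999, -0.003]
ft_force: [-0.2, 0.4, -1.1]
width: -0.0
```

```bash
python3 ch.py; python3 -c "
from meas import *
z=np.load('top.npz');w=world('top',z['d']);save(z['im'],'top3.png',1.3)
p=rect(w,'peg',400,185,525,235,125,148)
rect(w,'bar',370,195,500,245,94,105)
s=ctrl.read_state();print(s['time'],s['eef_pos'],s['ft_force'],abs(s['qd']).max())"
```

```text
chesttop 2061 c [712.8 124.8] s [ 76.3 120.1] a 3.82 z [154.3 159.3 163.7] [[671.0, 182.0], [679.0, 62.0], [755.0, 67.0], [747.0, 187.0]]
stand [56.9 -3. ]
peg 37 c [667.5  40.7] s [13.2 11. ] a 6.1 z [128.3 139.  142. ] [[660.0, 45.0], [661.0, 34.0], [675.0, 36.0], [673.0, 47.0]]
bar 111 c [665.4  71.8] s [ 9.6 50.9] a 2.52 z [ 94.9  99.9 104.2] [[659.0, 97.0], [662.0, 46.0], [671.0, 47.0], [669.0, 97.0]]
15.5 [ 463.21327974 -291.68293308  212.56016729] [0.78524036 0.56524966 0.94114194] 0.048254921761056654
```

View pics/top3.png

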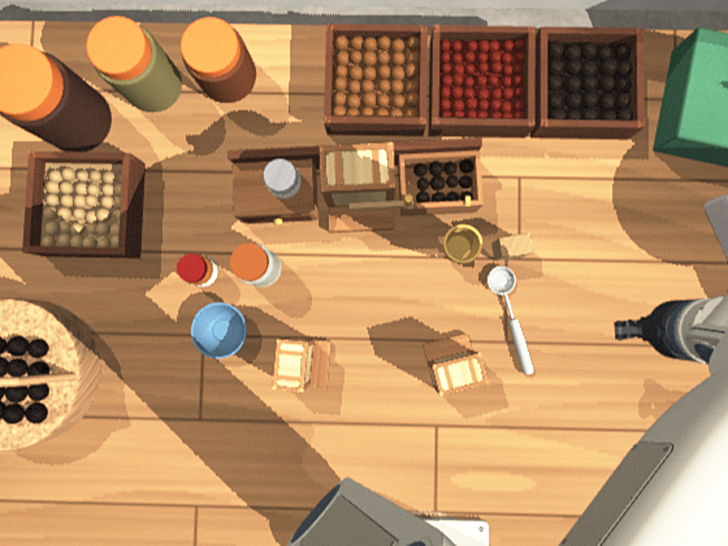

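The peg is at stand y −84 mm, so the keeper is at about 0.12, its stop. The chest is at stand (56.9, −3.0) mm and square. Everything else is in place and the arm is clear.

```bash
python3 -c "
from workcell import ctrl
print(ctrl.hand_in())"
```

```text
the job is handed in; nothing more can be done
None
```

The chest is home against the back board and the keeper bar lies across its front at the stop. I handed the job in at about 15.5 s of robot time; no verdict is reported.

- **Chest:** I pushed the largest chest at its foot with both open fingers, turning it square on the way in, until the push force rose with no further movement. The last top view puts it at stand x 56.9 mm, y −3.0 mm, within about 0.1° of square, with its top level at about 159 mm.
- **Keeper:** I pushed it by its peg until the force jumped to 32 N. The last top view puts the joint at about 0.121 m, which is its 0.12 m stop within the camera's accuracy.
- **Bystanders:** All of them looked in place by eye in the last picture; I did not re-measure them.
- **Off plan:** Before the push I turned the gripper half round, because the wrist camera faced the chest and could have touched it. During the push the fingers at times pressed down on the foot with up to about 25 N, and the wrist force stayed below about 50 N in the readings taken after each move.

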